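# Find the paint lid that rocks and press it home

## Robot

A 6-joint arm with a two-finger parallel gripper is mounted at the origin on the work surface. World frame = base frame: x ahead of the robot, y to its left, z up, the work surface at z = 0. Lengths are in m, angles in rad, forces in N, time in s.
With the tool pointing down it reaches from about 0.35 to 0.775 m from the base axis. Payload 7.3 kg.
Tool frame: the origin (TCP) lies at the very end of the fingers, on their centre line; the grasp point (between the pads) lies 19 mm behind it; z points along the fingers, y is the line along which they close (so a half turn about z gives the same grasp; the last joint's range is limited). The gripper opens to 92 mm and grips with 3 to 60 N. Pads are 19 mm wide; open, the fingers measure 130 mm over their backs; the gripper's body (75 mm by 190 mm) begins 47 mm behind the grasp point.
Start: joints at [1.187, 0.342, 1.524, -0, 1.275, -0.146], TCP at [0.124, 0.51, 0.227] pointing down, gripper open.
Joint ranges: [-2.53, 2.53], [-0.77, 2.02], [0.04, 2.7], [-1, 4.14], [0.28, 2.66], [-3.11, 3.11]. Speed limits (rad/s): [2.57, 2.57, 3.14, 3.14, 3.14, 3.14].

## Interface

Orientations are given as [roll, pitch, yaw] about the fixed x, y, z axes, in that order (R = Rz(yaw) Ry(pitch) Rx(roll)).
In Python, from cell import * gives the robot as it stands.
- The arm moves only by the tool step_arm, never from a script. Its argument "commands" is a list of rows, each a list of 7 numbers: the opening, from 0 (shut) to 1 (fully open), then the shift along the world's x, y, z in cm, then the turn, a rotation vector about the world's x, y, z in rad. A call has 1 to 5 rows; each row is the pose to reach, as a shift and turn from the pose commanded when the call began; what a row does not reach only later rows make up. A row lasts 1/12 s, in which the tool goes at most 41.7 mm and 7.16 degrees, less where a joint would pass 70% of its speed; a pose out of reach is approached as far as the arm can. A call with a gripper value outside its range is refused whole. The fingers move at their own pace and stop on an object; "grip_force" is the grip in N (left out, the last holds). Time passes only in rows, so rows that repeat a pose let the fingers close. It gives the time, the measured TCP pose, the force, the opening and the grip force at its end, in the units of the state.
- observe(): the state, without advancing time (a new reading comes with each control period).
- read_camera(name): name is "side" or "top"; returns the picture (400x640x3 uint8, red, green, blue); there is no depth.
- camera_model(name): a dict with "vfov" (degrees; the focal length in pixels is half the picture's height over the tangent of half this angle, whatever the lens; pixels are square), "cx", "cy" (the principal point, pixels), "world_to_cam" (4x4, takes a point from world to camera coordinates). Camera axes: x right, y up, looking along -z (the intrinsics and any distortion apply to the point x, -y, -z); pixel columns grow to the right and rows downward; lengths in m; the calibration is good to about 2 mm. A picture is of the moment at which its call begins. camera_model takes no time and is no camera call.
- hand_in(): hands the job in; it is judged then, once.
The state is a dict: "time": time; "qpos": joint angles; "qvel": joint speeds; "joint_efforts": joint torques, N m; "tool_pos": TCP position; "tool_rot": TCP orientation; "contact_force": force on the tool from outside, world axes, zero at the start; "torque": the same for the moment, N m; "opening": finger opening in m; "grip_force": force on a finger pad.
Only numpy, scipy, OpenCV 4.12 (cv2) and the standard library are available. Lean on these libraries where they do the work, as an engineer would, in place of code of your own. Each camera call takes 0.05 s, during which the arm holds its last target. There are 200 camera calls.

## Task

One of the four paint tubs in the pink box was not closed properly: feel each lid with a light push near its rim until you find the one that rocks, then press that lid down at its middle until it is fully home and stays there. Push only lightly on the lids that are already home, don't pull any lid up, and leave the cup, bottle, marker and picture frame where they are.

Things in the scene. Friction and masses are not known exactly. Their poses are not given: they have to be found in the camera images.
- paint_box: Pink open wooden box, 176 x 176 mm, walls 42 mm high and 6 mm thick, fixed to the table. Four identical white paint tubs (60 mm diameter) stand in it, two by two, axes 80 mm apart, each with the same grey plastic press-on lid that stands above the walls. Origin: centre of the box's underside, on the table; x and y run along its sides, z up.
- lid1_top (a point): Centre of the flat top of a grey lid (67 mm diameter, 14 mm tall), z its upward normal. At box x -40, y +40 mm, 66 mm above the table; the small height differences tell nothing. All lid tops are springy (4 N per mm). A home lid does not tip under a light push within 27 mm of its centre. The loose one tips 0.12 rad (pressed side 2 to 3 mm down) at about 1 N, 20 mm or more off centre, and springs level.
- lid2_top (a point): Centre of the flat top of a grey lid (67 mm diameter, 14 mm tall), z its upward normal. At box x -40, y -40 mm, 67.5 mm above the table; the small height differences tell nothing. All lid tops are springy (4 N per mm). A home lid does not tip under a light push within 27 mm of its centre. The loose one tips 0.12 rad (pressed side 2 to 3 mm down) at about 1 N, 20 mm or more off centre, and springs level.
- lid3_top (a point): Centre of the flat top of a grey lid (67 mm diameter, 14 mm tall), z its upward normal. At box x +40, y +40 mm, 65 mm above the table; the small height differences tell nothing. All lid tops are springy (4 N per mm). A home lid does not tip under a light push within 27 mm of its centre. The loose one tips 0.12 rad (pressed side 2 to 3 mm down) at about 1 N, 20 mm or more off centre, and springs level.
- lid4_top (a point): Centre of the flat top of a grey lid (67 mm diameter, 14 mm tall), z its upward normal. At box x +40, y -40 mm, 67 mm above the table; the small height differences tell nothing. All lid tops are springy (4 N per mm). A home lid does not tip under a light push within 27 mm of its centre. The loose one tips 0.12 rad (pressed side 2 to 3 mm down) at about 1 N, 20 mm or more off centre, and springs level.
- lid1 (a joint): How far that lid has gone down onto its tub (the bending of its top not counted) since it was found, in m: 0 at the start for every lid, loose or home; negative if pulled up. A home lid cannot go down. The loose one, pushed at its middle, starts to sink at about 9 N, takes about 17 N to reach its stop at 0.004, and stays there, level and no longer rocking.
- lid2 (a joint): How far that lid has gone down onto its tub (the bending of its top not counted) since it was found, in m: 0 at the start for every lid, loose or home; negative if pulled up. A home lid cannot go down. The loose one, pushed at its middle, starts to sink at about 9 N, takes about 17 N to reach its stop at 0.004, and stays there, level and no longer rocking.
- lid3 (a joint): How far that lid has gone down onto its tub (the bending of its top not counted) since it was found, in m: 0 at the start for every lid, loose or home; negative if pulled up. A home lid cannot go down. The loose one, pushed at its middle, starts to sink at about 9 N, takes about 17 N to reach its stop at 0.004, and stays there, level and no longer rocking.
- lid4 (a joint): How far that lid has gone down onto its tub (the bending of its top not counted) since it was found, in m: 0 at the start for every lid, loose or home; negative if pulled up. A home lid cannot go down. The loose one, pushed at its middle, starts to sink at about 9 N, takes about 17 N to reach its stop at 0.004, and stays there, level and no longer rocking.
- cup: Clear open plastic cup, 84 mm across the rim, 105 mm tall, loose; origin at the centre of its underside.
- bottle: Small blue paint bottle, 34 mm diameter, 105 mm tall, loose; origin at the centre of its underside.
- marker: Paint marker lying on the table, 132 mm long (along its x), 16 mm thick, loose; origin on its underside near mid-length.
- frame: Grey picture frame lying flat, 140 x 180 x 14 mm, loose; origin at the centre of its underside.
There are look-alikes about, which are no part of the job. Several things look just like the paint_box: the one meant starts nearest to the robot's base.

How it is judged:
By the outcome, as a careful person would: the job done as asked, in the order asked, and still so for the second after the job is handed in, with the robot touching nothing.
It also fails if it takes over 54 s, if anything falls off the work surface, if the arm or the gripper's body presses on something with over 40 N, if the wrist force passes 120 N, or if a joint passes its speed limit or range.

## Working session

There is one attempt and no reset: what is moved stays moved. The work goes in short steps, Python scripts to look and compute and a tool call to move; the robot and the scene stay as the last step left them, time stands still between calls to the robot, and variables do not carry over. Pictures are saved under pics/ and viewed, at most 10 in all, crops included, and the job is handed in when it is done.

Besides the shell and the picture viewer there is one more tool, called after "Request:" by a JSON object that holds its "fn" and its "kwargs". step_arm: Moves the arm, as the interface text tells. Its arguments: {"type":"object","properties":{"commands":{"type":"array"},"grip_force":{"type":"number"}},"required":["commands"]}

```bash
mkdir -p pics
python3 - <<'E'
from cell import *
import cv2
for n in("top","side"):
    cv2.imwrite(f"pics/{n}0.png",read_camera(n)[:,:,::-1]); m=camera_model(n); print(n,m)
s=observe();print(s)
E
```

```text
top {'vfov': 49.694953089961324, 'cx': 315.7750258291213, 'cy': 190.70484750961003, 'world_to_cam': array([[-0.00973427, -0.99994833,  0.00292883,  0.07828091],
       [ 0.99355442, -0.00934114,  0.11297058, -0.56955277],
       [-0.11293739,  0.00400964,  0.99359402, -1.2348809 ],
       [ 0.        ,  0.        ,  0.        ,  1.        ]])}
side {'vfov': 50.89952818678324, 'cx': 317.8742768576539, 'cy': 207.62927704362855, 'world_to_cam': array([[ 0.96987003, -0.24332498, -0.01204525, -0.52382519],
       [ 0.14904602,  0.5535211 ,  0.81938982, -0.21066235],
       [-0.19271071, -0.79649692,  0.57311014, -1.06595571],
       [ 0.        ,  0.        ,  0.        ,  1.        ]])}
{'time': 0.1, 'qpos': array([ 1.18697613e+00,  3.42646480e-01,  1.52492032e+00, -6.16591927e-06,
        1.27539614e+00, -1.45991399e-01]), 'qvel': array([ 7.69438792e-04, -1.56545822e-03, -2.68328065e-03, -5.77236870e-07,
        7.06018154e-04, -8.79577378e-04]), 'joint_efforts': array([ 2.80667809e-03, -4.32009101e+01, -2.44696784e+01,  7.20883347e-02,
        5.25208097e-02, -6.68437065e-05]), 'tool_pos': array([0.12352519, 0.50988879, 0.22611828]), 'tool_rot': array([-3.14023608e+00, -1.93506683e-04,  2.90376552e+00]), 'contact_force': array([-0.18509715, -0.19293377, -0.18130685]), 'torque': array([ 0.0249487 , -0.06916326,  0.02915858]), 'grip_force': 0.0, 'opening': 0.09152465779238436}
```

View pics/top0.png

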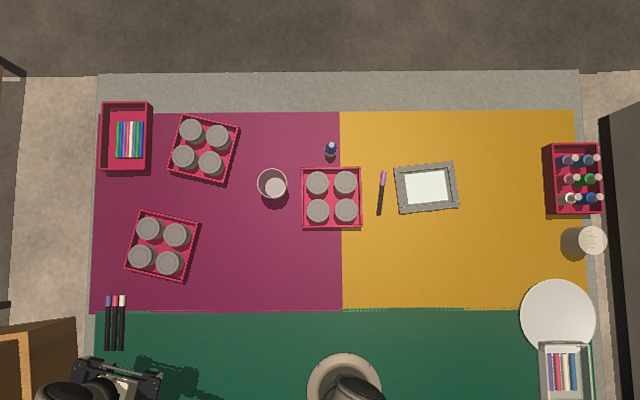

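View pics/side0.png

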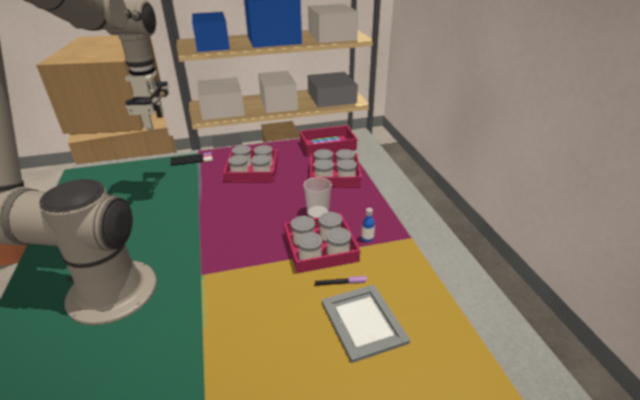

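Three box look-alikes in the top view: A (332,198), B (162,246) and C (203,149). The robot base is at about (345,390), so A looks nearest. I'll confirm this by casting rays and viewing an enlarged crop.

```bash
cat > h.py <<'E'
import numpy as np, cv2
from cell import *
def cast(n,uv,z):
    m=camera_model(n); W=np.array(m["world_to_cam"]); f=200/np.tan(np.radians(m["vfov"])/2)
    d=W[:3,:3].T@np.array([(uv[0]-m["cx"])/f,-(uv[1]-m["cy"])/f,-1]); c=-W[:3,:3].T@W[:3,3]
    return c+d*(z-c[2])/d[2]
E
python3 - <<'E'
from h import *
for n,x0,x1,y0,y1 in(("top",290,375,155,240),("side",275,365,205,275)):
    im=cv2.imread(f"pics/{n}0.png")
    for k,p in dict(A=(332,198),B=(162,246),C=(203,149)).items():
        if n=="top": q=cast(n,p,.05); print(k,q.round(3),np.hypot(*q[:2]).round(3))
    hsv=cv2.cvtColor(im,cv2.COLOR_BGR2HSV)
    g=((hsv[...,1]<60)&(hsv[...,2]>80)).astype(np.uint8); g=cv2.morphologyEx(g,cv2.MORPH_OPEN,np.ones((3,3)))
    a=g*0; a[y0:y1,x0:x1]=g[y0:y1,x0:x1]
    c,_=cv2.findContours(a,0,2)
    for k in c:
        if cv2.contourArea(k)>100:
            e=cv2.fitEllipse(k); print(n,np.round(e[0],1),np.round(e[1],1),cast(n,e[0],.064).round(4))
    pk=cv2.inRange(hsv,(160,150,120),(180,255,255)); b=pk*0;b[y0:y1,x0:x1]=pk[y0:y1,x0:x1]
    if n=="top":
        p=np.argwhere(b)[:,::-1].astype(np.float32); r=cv2.minAreaRect(p); print("box",r,[cast(n,q,.042).round(3) for q in cv2.boxPoints(r)])
    o=cv2.resize(im[y0-10:y1+10,x0-10:x1+10],None,fx=4.5,fy=4.5,interpolation=2); cv2.imwrite(f"pics/{n}c.png",o)
a,b=[cv2.imread(f"pics/{n}c.png") for n in("top","side")]
h=max(a.shape[0],b.shape[0]); f=lambda i:cv2.copyMakeBorder(i,0,h-i.shape[0],0,0,0)
o=np.hstack([f(a),f(b)]);s=min(800/o.shape[1],600/o.shape[0],1);cv2.imwrite("pics/crop.png",cv2.resize(o,None,fx=s,fy=s))
E
```

```text
A [0.547 0.026 0.05 ] 0.547
B [0.414 0.512 0.05 ] 0.659
C [0.694 0.401 0.05 ] 0.802
top [345.7 209.4] [22.2 22.5] [ 0.5122 -0.0118  0.064 ]
top [317.6 210.1] [22.2 22.6] [0.511  0.0683 0.064 ]
top [345.  181.8] [22.  22.7] [ 0.5915 -0.011   0.064 ]
top [317.2 182.3] [21.8 22.7] [0.5908 0.0688 0.064 ]
box ((330.9999694824219, 196.99998474121094), (59.99999237060547, 59.99999237060547), 0.0) [array([0.464, 0.116, 0.042]), array([0.639, 0.115, 0.042]), array([ 0.638, -0.06 ,  0.042]), array([ 0.463, -0.057,  0.042])]
side [319.4 231.9] [48.3 58.2] [0.5498 0.018  0.064 ]
```

View pics/crop.png

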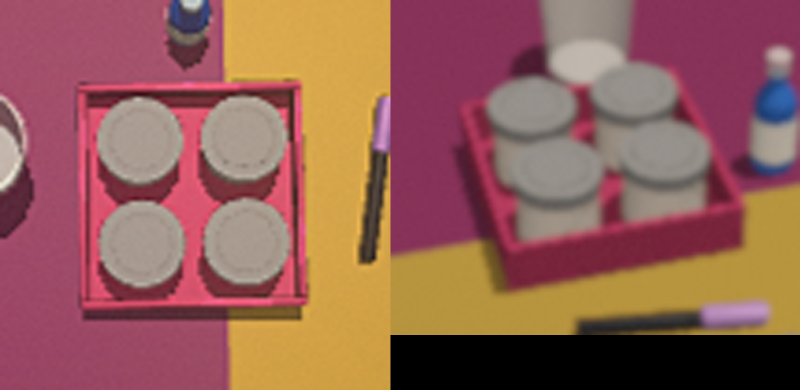

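The crop confirms box A, at top pixels (332,198): a pink box with four grey lids. It is 0.55 m from the base, against 0.66 m for B and 0.80 m for C. The cup is on its left, the bottle behind it and the marker on its right. The box's yaw is about 0 and its lid centres are:

| Lid | x (m) | y (m) |
|---|---|---|
| Near-right | 0.512 | -0.012 |
| Near-left | 0.511 | 0.068 |
| Far-right | 0.5915 | -0.011 |
| Far-left | 0.591 | 0.069 |

I'll close the gripper and travel high to the near-left lid.

Request:
{"fn": "step_arm", "kwargs": {"commands": [[0,5,-6,0,0,0,0.1],[0,9,-12,0,0,0,0.2],[0,13,-18,0,0,0,0.238],[0,16,-23,0,0,0,0.238],[0,20,-27,0,0,0,0.238]], "grip_force": 10}}

```text
time: 0.52
tool_pos: [0.2464, 0.3402, 0.2264]
tool_rot: [-3.141, -0.001, -3.14]
contact_force: [1.2, 0.4, 0.2]
opening: 0.0631
grip_force: 0.0
```

Request:
{"fn": "step_arm", "kwargs": {"commands": [[0,24,-27,-2,0,0,0],[0,24,-27,-4,0,0,0],[0,24,-27,-6,0,0,0],[0,24,-27,-8,0,0,0],[0,24,-27,-10,0,0,0]]}}

```text
time: 0.93
tool_pos: [0.3827, 0.1886, 0.1863]
tool_rot: [3.141, 0.002, 3.142]
contact_force: [1.1, 1.2, -0.1]
opening: 0.0293
grip_force: 0.0
```

Request:
{"fn": "step_arm", "kwargs": {"commands": [[0,0,0,0,0,0,0]]}}

```text
time: 1.02
tool_pos: [0.3842, 0.1854, 0.184]
tool_rot: [-3.139, -0.001, 3.136]
contact_force: [0.2, 1.3, 0.8]
opening: 0.0229
grip_force: 0.0
```

Request:
{"fn": "step_arm", "kwargs": {"commands": [[0,10.6,-11.7,-4,0,0,0],[0,10.6,-11.7,-6,0,0,0],[0,10.6,-11.7,-8,0,0,0],[0,10.6,-11.7,-10,0,0,0],[0,10.6,-11.7,-10.4,0,0,0]]}}

```text
time: 1.43
tool_pos: [0.4886, 0.0712, 0.0802]
tool_rot: [-3.141, 0.0, 3.14]
contact_force: [-0.9, -1.0, -0.7]
opening: 0.0006
grip_force: 0.0
```

Request:
{"fn": "step_arm", "kwargs": {"commands": [[0,0,0,0,0,0,0],[0,0,0,0,0,0,0],[0,0,0,0,0,0,0]]}}

```text
time: 1.68
tool_pos: [0.487, 0.074, 0.0828]
tool_rot: [3.141, -0.0, -3.141]
contact_force: [-0.1, -0.8, -0.3]
opening: 0.0004
grip_force: 0.0
```

Request:
{"fn": "step_arm", "kwargs": {"commands": [[0,0.2,-0.4,-0.5,0,0,0],[0,0.2,-0.4,-1.0,0,0,0]]}}

```text
time: 1.85
tool_pos: [0.4902, 0.0698, 0.0735]
tool_rot: [-3.142, 0.004, -3.14]
contact_force: [0.7, 0.3, 0.7]
opening: 0.0006
grip_force: 0.0
```

Request:
{"fn": "step_arm", "kwargs": {"commands": [[0,0,0,-0.1,0,0,0],[0,0,0,-0.1,0,0,0]]}}

```text
time: 2.02
tool_pos: [0.489, 0.0698, 0.0713]
tool_rot: [3.141, -0.0, -3.141]
contact_force: [-0.3, -0.6, -0.4]
opening: 0.0006
grip_force: 0.0
```

Request:
{"fn": "step_arm", "kwargs": {"commands": [[0,0,0,-0.1,0,0,0],[0,0,0,-0.1,0,0,0]]}}

```text
time: 2.18
tool_pos: [0.4893, 0.0695, 0.0703]
tool_rot: [3.142, 0.0, -3.141]
contact_force: [-0.6, -0.5, 0.1]
opening: 0.0006
grip_force: 0.0
```

Request:
{"fn": "step_arm", "kwargs": {"commands": [[0,0,0,-0.1,0,0,0],[0,0,0,-0.1,0,0,0]]}}

```text
time: 2.35
tool_pos: [0.4893, 0.0694, 0.0691]
tool_rot: [3.141, -0.0, -3.141]
contact_force: [0.3, -0.5, 0.2]
opening: 0.0005
grip_force: 0.0
```

Request:
{"fn": "step_arm", "kwargs": {"commands": [[0,0,0,-0.1,0,0,0],[0,0,0,-0.1,0,0,0]]}}

```text
time: 2.52
tool_pos: [0.4893, 0.0693, 0.068]
tool_rot: [3.141, -0.0, -3.141]
contact_force: [-0.8, 0.3, 0.1]
opening: 0.0007
grip_force: 0.0
```

Request:
{"fn": "step_arm", "kwargs": {"commands": [[0,0,0,-0.05,0,0,0],[0,0,0,-0.05,0,0,0]]}}

```text
time: 2.68
tool_pos: [0.4893, 0.0693, 0.0675]
tool_rot: [3.141, -0.0, -3.141]
contact_force: [-0.0, -0.1, -1.0]
opening: 0.0005
grip_force: 0.0
```

Request:
{"fn": "step_arm", "kwargs": {"commands": [[0,0,0,-0.05,0,0,0],[0,0,0,-0.05,0,0,0]]}}

```text
time: 2.85
tool_pos: [0.4893, 0.0693, 0.0671]
tool_rot: [3.142, -0.0, -3.141]
contact_force: [0.2, -0.1, 0.2]
opening: 0.0006
grip_force: 0.0
```

Request:
{"fn": "step_arm", "kwargs": {"commands": [[0,0,0,-0.05,0,0,0],[0,0,0,-0.05,0,0,0]]}}

```text
time: 3.02
tool_pos: [0.4893, 0.0693, 0.0665]
tool_rot: [3.142, -0.0, -3.141]
contact_force: [-0.6, 0.2, 0.4]
opening: 0.0007
grip_force: 0.0
```

Request:
{"fn": "step_arm", "kwargs": {"commands": [[0,0,0,-0.05,0,0,0],[0,0,0,-0.05,0,0,0]]}}

```text
time: 3.18
tool_pos: [0.4894, 0.0693, 0.0661]
tool_rot: [3.142, 0.0, -3.141]
contact_force: [0.3, 0.0, 0.1]
opening: 0.0006
grip_force: 0.2
```

Request:
{"fn": "step_arm", "kwargs": {"commands": [[0,0,0,-0.03,0,0,0],[0,0,0,-0.03,0,0,0]]}}

```text
time: 3.35
tool_pos: [0.4893, 0.0693, 0.0658]
tool_rot: [3.142, 0.0, -3.141]
contact_force: [-0.5, -0.0, 0.5]
opening: 0.0002
grip_force: 0.6
```

Request:
{"fn": "step_arm", "kwargs": {"commands": [[0,0,0,-0.04,0,0,0],[0,0,0,-0.04,0,0,0]]}}

```text
time: 3.52
tool_pos: [0.4893, 0.0693, 0.0655]
tool_rot: [3.142, 0.0, -3.141]
contact_force: [-1.1, 0.7, 1.9]
opening: 0.0008
grip_force: 1.1
```

Request:
{"fn": "step_arm", "kwargs": {"commands": [[0,0,0,-0.04,0,0,0],[0,0,0,-0.04,0,0,0]]}}

```text
time: 3.68
tool_pos: [0.4893, 0.0693, 0.0651]
tool_rot: [3.142, 0.0, -3.141]
contact_force: [-0.7, 0.4, 2.6]
opening: 0.0003
grip_force: 1.7
```

Request:
{"fn": "step_arm", "kwargs": {"commands": [[0,0,0,-0.02,0,0,0],[0,0,0,-0.02,0,0,0]]}}

```text
time: 3.85
tool_pos: [0.4893, 0.0693, 0.0649]
tool_rot: [3.142, 0.0, -3.141]
contact_force: [-1.8, 0.1, 3.5]
opening: 0.0003
grip_force: 2.0
```

Request:
{"fn": "step_arm", "kwargs": {"commands": [[0,0,0,0,0,0,0]]}}

```text
time: 3.93
tool_pos: [0.4894, 0.0693, 0.0649]
tool_rot: [3.141, 0.0, -3.141]
contact_force: [-2.0, -0.3, 4.2]
opening: 0.0004
grip_force: 2.1
```

Request:
{"fn": "step_arm", "kwargs": {"commands": [[0,0,0,0.8,0,0,0],[0,0,-4,0.8,0,0,0],[0,0,-8,0.8,0,0,0],[0,0,-8,0.8,0,0,0],[0,0,-8,0.35,0,0,0]]}}

```text
time: 4.35
tool_pos: [0.4901, -0.0125, 0.0691]
tool_rot: [-3.141, 0.002, 3.138]
contact_force: [-0.0, 0.4, 0.1]
opening: 0.0001
grip_force: 0.0
```

Request:
{"fn": "step_arm", "kwargs": {"commands": [[0,0,0,0,0,0,0],[0,0,0,0,0,0,0]]}}

```text
time: 4.52
tool_pos: [0.489, -0.0097, 0.068]
tool_rot: [3.141, -0.001, -3.141]
contact_force: [-0.2, -0.6, 0.2]
opening: 0.0004
grip_force: 0.0
```

Near-left lid: about 4 N over about 1 mm, stiff, so it's home. Next is near-right.

Request:
{"fn": "step_arm", "kwargs": {"commands": [[0,0.1,0,-0.05,0,0,0],[0,0.1,0,-0.05,0,0,0]]}}

```text
time: 4.68
tool_pos: [0.4905, -0.0097, 0.0678]
tool_rot: [3.141, -0.0, -3.14]
contact_force: [-0.0, 0.1, 0.0]
opening: 0.0006
grip_force: 0.0
```

Request:
{"fn": "step_arm", "kwargs": {"commands": [[0,0,0,-0.05,0,0,0],[0,0,0,-0.05,0,0,0]]}}

```text
time: 4.85
tool_pos: [0.4904, -0.0101, 0.0674]
tool_rot: [3.141, 0.0, -3.14]
contact_force: [0.6, 0.3, 0.4]
opening: 0.0004
grip_force: 0.5
```

Request:
{"fn": "step_arm", "kwargs": {"commands": [[0,0,0,-0.04,0,0,0],[0,0,0,-0.04,0,0,0]]}}

```text
time: 5.02
tool_pos: [0.4905, -0.0104, 0.067]
tool_rot: [3.141, 0.0, -3.141]
contact_force: [0.4, 1.3, 2.3]
opening: 0.0006
grip_force: 1.0
```

Request:
{"fn": "step_arm", "kwargs": {"commands": [[0,0,0,-0.04,0,0,0],[0,0,0,-0.04,0,0,0]]}}

```text
time: 5.18
tool_pos: [0.4905, -0.0105, 0.0667]
tool_rot: [3.141, 0.0, -3.141]
contact_force: [-1.1, 2.8, 3.0]
opening: 0.0007
grip_force: 1.7
```

Request:
{"fn": "step_arm", "kwargs": {"commands": [[0,0,0,0,0,0,0]]}}

```text
time: 5.27
tool_pos: [0.4905, -0.0106, 0.0667]
tool_rot: [3.141, 0.0, -3.141]
contact_force: [0.1, -0.0, 3.1]
opening: 0.0005
grip_force: 1.6
```

Near-right gives 3 N at 0.8 mm, also home. Next is far-right, pushed on its far side.

Request:
{"fn": "step_arm", "kwargs": {"commands": [[0,0,0,0.8,0,0,0],[0,4,0,0.8,0,0,0],[0,8,0,0.8,0,0,0],[0,12.2,0,0.8,0,0,0],[0,12.2,0,0.5,0,0,0]]}}

```text
time: 5.68
tool_pos: [0.6202, -0.0117, 0.0728]
tool_rot: [-3.14, 0.01, -3.141]
contact_force: [-0.6, 0.7, 0.3]
opening: 0.0005
grip_force: 0.0
```

Request:
{"fn": "step_arm", "kwargs": {"commands": [[0,0,0,-0.2,0,0,0],[0,0,0,-0.3,0,0,0],[0,0,0,-0.3,0,0,0]]}}

```text
time: 5.93
tool_pos: [0.6106, -0.0107, 0.068]
tool_rot: [3.141, -0.003, -3.142]
contact_force: [-0.2, 0.4, 0.0]
opening: 0.0006
grip_force: 0.0
```

Request:
{"fn": "step_arm", "kwargs": {"commands": [[0,0.1,0,-0.05,0,0,0],[0,0.1,0,-0.05,0,0,0]]}}

```text
time: 6.1
tool_pos: [0.6127, -0.0107, 0.0685]
tool_rot: [3.142, -0.0, -3.142]
contact_force: [-0.1, -0.0, -0.4]
opening: 0.0006
grip_force: 0.0
```

Request:
{"fn": "step_arm", "kwargs": {"commands": [[0,0,0,-0.05,0,0,0],[0,0,0,-0.05,0,0,0]]}}

```text
time: 6.27
tool_pos: [0.6131, -0.0107, 0.0678]
tool_rot: [3.142, 0.0, -3.141]
contact_force: [-0.5, -0.8, -1.3]
opening: 0.0006
grip_force: 0.0
```

Request:
{"fn": "step_arm", "kwargs": {"commands": [[0,0,0,-0.04,0,0,0],[0,0,0,-0.04,0,0,0]]}}

```text
time: 6.43
tool_pos: [0.6133, -0.0107, 0.0672]
tool_rot: [3.142, 0.0, -3.141]
contact_force: [-0.3, -0.2, 1.5]
opening: 0.0003
grip_force: 0.1
```

Request:
{"fn": "step_arm", "kwargs": {"commands": [[0,0,0,-0.04,0,0,0],[0,0,0,-0.04,0,0,0]]}}

```text
time: 6.6
tool_pos: [0.6135, -0.0107, 0.0668]
tool_rot: [3.142, 0.0, -3.141]
contact_force: [0.3, -0.9, 0.8]
opening: 0.0007
grip_force: 0.3
```

Request:
{"fn": "step_arm", "kwargs": {"commands": [[0,0,0,-0.04,0,0,0],[0,0,0,-0.04,0,0,0]]}}

```text
time: 6.77
tool_pos: [0.6136, -0.0107, 0.0664]
tool_rot: [3.142, 0.001, -3.141]
contact_force: [0.8, 0.9, 1.3]
opening: 0.0007
grip_force: 0.5
```

Request:
{"fn": "step_arm", "kwargs": {"commands": [[0,0,0,0,0,0,0]]}}

```text
time: 6.85
tool_pos: [0.6136, -0.0107, 0.0664]
tool_rot: [3.142, 0.001, -3.141]
contact_force: [0.7, 0.4, 0.8]
opening: 0.0002
grip_force: 0.5
```

Request:
{"fn": "step_arm", "kwargs": {"commands": [[0,0,0,-0.04,0,0,0],[0,0,0,-0.04,0,0,0]]}}

```text
time: 7.02
tool_pos: [0.6136, -0.0107, 0.0661]
tool_rot: [3.142, 0.001, -3.141]
contact_force: [1.2, 1.4, 2.4]
opening: 0.0006
grip_force: 0.7
```

Request:
{"fn": "step_arm", "kwargs": {"commands": [[0,0,0,-0.04,0,0,0],[0,0,0,-0.04,0,0,0]]}}

```text
time: 7.18
tool_pos: [0.6136, -0.0107, 0.0657]
tool_rot: [-3.142, 0.001, -3.141]
contact_force: [1.2, -0.5, 1.5]
opening: 0.0007
grip_force: 1.0
```

Request:
{"fn": "step_arm", "kwargs": {"commands": [[0,0,0,0,0,0,0]]}}

```text
time: 7.27
tool_pos: [0.6136, -0.0107, 0.0657]
tool_rot: [3.142, 0.001, -3.141]
contact_force: [1.7, 0.2, 1.4]
opening: 0.0005
grip_force: 1.0
```

Far-right is much softer, about 1.5 N at 1.4 mm, so it's likely the loose one. I'll feel far-left for comparison.

Request:
{"fn": "step_arm", "kwargs": {"commands": [[0,0,0,1.0,0,0,0],[0,0,4,1.0,0,0,0],[0,0,8,1.0,0,0,0],[0,0,8,0.8,0,0,0],[0,0,8,0.4,0,0,0]]}}

```text
time: 7.68
tool_pos: [0.6131, 0.0714, 0.0701]
tool_rot: [3.142, 0.0, -3.138]
contact_force: [-0.3, -0.4, 0.6]
opening: 0.0006
grip_force: 0.0
```

Request:
{"fn": "step_arm", "kwargs": {"commands": [[0,0,0,-0.2,0,0,0],[0,0,0,-0.3,0,0,0],[0,0,0,-0.3,0,0,0]]}}

```text
time: 7.93
tool_pos: [0.6131, 0.0681, 0.0661]
tool_rot: [-3.141, -0.001, 3.14]
contact_force: [-0.4, 0.6, -0.8]
opening: -0.0
grip_force: 0.0
```

Request:
{"fn": "step_arm", "kwargs": {"commands": [[0,0,0,-0.05,0,0,0],[0,0,0,-0.05,0,0,0]]}}

```text
time: 8.1
tool_pos: [0.6134, 0.0684, 0.066]
tool_rot: [3.142, -0.0, 3.141]
contact_force: [-0.2, 0.4, 0.4]
opening: 0.0003
grip_force: 0.0
```

Request:
{"fn": "step_arm", "kwargs": {"commands": [[0,0,0,-0.05,0,0,0],[0,0,0,-0.05,0,0,0]]}}

```text
time: 8.27
tool_pos: [0.6134, 0.0689, 0.0655]
tool_rot: [3.142, 0.0, 3.141]
contact_force: [1.2, -0.6, 0.2]
opening: 0.0002
grip_force: 0.0
```

Request:
{"fn": "step_arm", "kwargs": {"commands": [[0,0,0,-0.05,0,0,0],[0,0,0,-0.05,0,0,0]]}}

```text
time: 8.43
tool_pos: [0.6135, 0.0692, 0.0651]
tool_rot: [-3.142, 0.0, -3.141]
contact_force: [0.8, -0.2, -0.4]
opening: 0.0003
grip_force: 0.3
```

Request:
{"fn": "step_arm", "kwargs": {"commands": [[0,0,0,-0.03,0,0,0],[0,0,0,-0.03,0,0,0]]}}

```text
time: 8.6
tool_pos: [0.6135, 0.0692, 0.0649]
tool_rot: [-3.142, 0.0, -3.141]
contact_force: [0.3, -0.9, 0.2]
opening: 0.0004
grip_force: 0.6
```

Request:
{"fn": "step_arm", "kwargs": {"commands": [[0,0,0,-0.04,0,0,0],[0,0,0,-0.04,0,0,0]]}}

```text
time: 8.77
tool_pos: [0.6135, 0.0692, 0.0645]
tool_rot: [-3.142, 0.0, -3.141]
contact_force: [0.6, -0.9, 2.8]
opening: 0.0003
grip_force: 1.1
```

Request:
{"fn": "step_arm", "kwargs": {"commands": [[0,0,0,-0.02,0,0,0],[0,0,0,-0.02,0,0,0]]}}

```text
time: 8.93
tool_pos: [0.6135, 0.0693, 0.0644]
tool_rot: [-3.142, 0.0, -3.141]
contact_force: [0.9, -1.5, 3.3]
opening: 0.0004
grip_force: 1.4
```

Request:
{"fn": "step_arm", "kwargs": {"commands": [[0,0,0,0,0,0,0]]}}

```text
time: 9.02
tool_pos: [0.6135, 0.0693, 0.0643]
tool_rot: [-3.142, 0.0, -3.141]
contact_force: [-0.1, -1.5, 2.8]
opening: 0.0002
grip_force: 1.4
```

Far-left is stiff (about 3 N at 0.8 mm), so it's home. Far-right is the loose one, so I'll move to its middle and press.

Request:
{"fn": "step_arm", "kwargs": {"commands": [[0,0,0,1.0,0,0,0],[0,-1.1,-4,1.0,0,0,0],[0,-2.2,-8.05,1.0,0,0,0],[0,-2.2,-8.05,1.0,0,0,0],[0,-2.2,-8.05,0.5,0,0,0]]}}

```text
time: 9.43
tool_pos: [0.5917, -0.0131, 0.0703]
tool_rot: [3.142, 0.002, 3.138]
contact_force: [-0.5, -0.8, -0.1]
opening: 0.0003
grip_force: 0.0
```

Request:
{"fn": "step_arm", "kwargs": {"commands": [[0,0,0,0,0,0,0],[0,0,0,0,0,0,0],[0,0,0,-0.1,0,0,0]]}}

```text
time: 9.68
tool_pos: [0.5916, -0.01, 0.0681]
tool_rot: [3.141, 0.0, -3.14]
contact_force: [-0.2, 0.2, 0.1]
opening: 0.0007
grip_force: 0.0
```

Request:
{"fn": "step_arm", "kwargs": {"commands": [[0,0,0,-0.1,0,0,0],[0,0,0,-0.1,0,0,0]]}}

```text
time: 9.85
tool_pos: [0.5916, -0.0103, 0.067]
tool_rot: [3.141, 0.0, -3.14]
contact_force: [-0.2, 0.3, 1.8]
opening: 0.0
grip_force: 0.6
```

Request:
{"fn": "step_arm", "kwargs": {"commands": [[0,0,0,-0.1,0,0,0],[0,0,0,-0.2,0,0,0],[0,0,0,-0.2,0,0,0]]}}

```text
time: 10.1
tool_pos: [0.5916, -0.0106, 0.0656]
tool_rot: [3.141, 0.001, -3.141]
contact_force: [-1.6, 3.4, 6.6]
opening: 0.0003
grip_force: 3.2
```

Request:
{"fn": "step_arm", "kwargs": {"commands": [[0,0,0,-0.1,0,0,0],[0,0,0,-0.1,0,0,0]]}}

```text
time: 10.27
tool_pos: [0.5917, -0.0105, 0.065]
tool_rot: [3.141, 0.001, -3.141]
contact_force: [-2.2, 2.3, 8.2]
opening: 0.0003
grip_force: 4.0
```

Request:
{"fn": "step_arm", "kwargs": {"commands": [[0,0,0,-0.1,0,0,0],[0,0,0,-0.1,0,0,0]]}}

```text
time: 10.43
tool_pos: [0.5917, -0.0105, 0.0641]
tool_rot: [3.141, 0.001, -3.141]
contact_force: [-1.4, 2.8, 8.0]
opening: 0.0006
grip_force: 4.6
```

Request:
{"fn": "step_arm", "kwargs": {"commands": [[0,0,0,-0.1,0,0,0],[0,0,0,-0.1,0,0,0]]}}

```text
time: 10.6
tool_pos: [0.5917, -0.0105, 0.0633]
tool_rot: [3.141, 0.001, -3.141]
contact_force: [-2.9, 4.5, 10.4]
opening: 0.0007
grip_force: 5.1
```

Request:
{"fn": "step_arm", "kwargs": {"commands": [[0,0,0,-0.1,0,0,0],[0,0,0,-0.1,0,0,0]]}}

```text
time: 10.77
tool_pos: [0.5917, -0.0105, 0.0625]
tool_rot: [3.141, 0.001, -3.141]
contact_force: [-2.6, 3.6, 11.8]
opening: 0.0004
grip_force: 5.7
```

Request:
{"fn": "step_arm", "kwargs": {"commands": [[0,0,0,-0.1,0,0,0],[0,0,0,-0.1,0,0,0]]}}

```text
time: 10.93
tool_pos: [0.5917, -0.0104, 0.0616]
tool_rot: [3.141, 0.002, -3.141]
contact_force: [-3.2, 3.0, 13.0]
opening: 0.0002
grip_force: 6.2
```

Request:
{"fn": "step_arm", "kwargs": {"commands": [[0,0,0,-0.1,0,0,0],[0,0,0,-0.1,0,0,0]]}}

```text
time: 11.1
tool_pos: [0.5917, -0.0104, 0.0608]
tool_rot: [3.141, 0.002, -3.141]
contact_force: [-3.3, 4.5, 13.2]
opening: 0.0003
grip_force: 6.7
```

Request:
{"fn": "step_arm", "kwargs": {"commands": [[0,0,0,-0.1,0,0,0],[0,0,0,-0.1,0,0,0]]}}

```text
time: 11.27
tool_pos: [0.5917, -0.0104, 0.06]
tool_rot: [3.141, 0.002, -3.141]
contact_force: [-3.6, 4.1, 15.2]
opening: 0.0002
grip_force: 7.4
```

Request:
{"fn": "step_arm", "kwargs": {"commands": [[0,0,0,-0.1,0,0,0],[0,0,0,-0.1,0,0,0]]}}

```text
time: 11.43
tool_pos: [0.5918, -0.0103, 0.0592]
tool_rot: [3.141, 0.002, -3.141]
contact_force: [-4.8, 4.0, 15.7]
opening: 0.0003
grip_force: 8.1
```

Request:
{"fn": "step_arm", "kwargs": {"commands": [[0,0,0,-0.1,0,0,0],[0,0,0,-0.1,0,0,0]]}}

```text
time: 11.6
tool_pos: [0.5918, -0.0102, 0.0584]
tool_rot: [3.141, 0.002, -3.141]
contact_force: [-5.7, 4.4, 18.4]
opening: 0.0005
grip_force: 9.1
```

Request:
{"fn": "step_arm", "kwargs": {"commands": [[0,0,0,-0.1,0,0,0],[0,0,0,-0.1,0,0,0]]}}

```text
time: 11.77
tool_pos: [0.5918, -0.0102, 0.0577]
tool_rot: [3.141, 0.002, -3.141]
contact_force: [-6.2, 4.7, 20.8]
opening: 0.0005
grip_force: 10.3
```

Request:
{"fn": "step_arm", "kwargs": {"commands": [[0,0,0,-0.1,0,0,0],[0,0,0,-0.1,0,0,0]]}}

```text
time: 11.93
tool_pos: [0.5918, -0.0102, 0.057]
tool_rot: [3.141, 0.002, -3.141]
contact_force: [-6.4, 5.0, 22.4]
opening: 0.0004
grip_force: 11.5
```

Request:
{"fn": "step_arm", "kwargs": {"commands": [[0,0,0,0,0,0,0],[0,0,0,0,0,0,0]]}}

```text
time: 12.1
tool_pos: [0.5918, -0.0102, 0.0572]
tool_rot: [3.141, 0.002, -3.141]
contact_force: [-6.6, 4.4, 22.3]
opening: 0.0006
grip_force: 11.2
```

Total travel is 9.8 mm: about 5.6 mm of bending plus about 4 mm of sink. The slope has stiffened again, so the lid is at its stop. I'll lift straight up and check with a light rim push.

Request:
{"fn": "step_arm", "kwargs": {"commands": [[0,0,0,0.3,0,0,0],[0,0,0,0.6,0,0,0],[0,0,0,1.5,0,0,0],[0,1.1,0,1.5,0,0,0],[0,2.15,0,1.5,0,0,0]]}}

```text
time: 12.52
tool_pos: [0.6132, -0.0114, 0.07]
tool_rot: [-3.141, 0.001, -3.141]
contact_force: [-0.3, 0.1, -0.2]
opening: 0.0007
grip_force: 0.0
```

Request:
{"fn": "step_arm", "kwargs": {"commands": [[0,0,0,-0.4,0,0,0],[0,0,0,-0.7,0,0,0],[0,0,0,-0.7,0,0,0]]}}

```text
time: 12.77
tool_pos: [0.613, -0.0114, 0.0619]
tool_rot: [-3.141, 0.001, -3.141]
contact_force: [1.3, 0.4, 4.4]
opening: 0.0004
grip_force: 2.2
```

Request:
{"fn": "step_arm", "kwargs": {"commands": [[0,0,0,-0.05,0,0,0],[0,0,0,-0.05,0,0,0]]}}

```text
time: 12.93
tool_pos: [0.613, -0.0114, 0.062]
tool_rot: [-3.141, 0.001, -3.141]
contact_force: [1.6, -1.2, 3.3]
opening: 0.0003
grip_force: 1.9
```

It now feels stiff, about 3.5 N with its top at about 63 mm, 4 mm lower than before. The lid is home and no longer rocks. I'll retreat upwards.

Request:
{"fn": "step_arm", "kwargs": {"commands": [[0,0,0,2,0,0,0],[0,0,0,5,0,0,0],[0,0,0,8,0,0,0],[0,0,0,10,0,0,0],[0,0,0,10,0,0,0]]}}

```text
time: 13.35
tool_pos: [0.6142, -0.0114, 0.1661]
tool_rot: [-3.141, 0.006, -3.141]
contact_force: [0.8, -0.7, 0.4]
opening: 0.0008
grip_force: 0.0
```

```bash
python3 -c "
from cell import *
s=observe();print(s['tool_pos'],s['contact_force']);print(hand_in())"
```

```text
[ 0.61421817 -0.01136603  0.1661063 ] [ 0.81959098 -0.70895061  0.43932608]
the job is handed in; nothing more can be done
None
```

The loose lid was lid4 (far-right, box x +40, y -40 mm); I pressed it about 4 mm down to its stop, a light rim push afterwards showed no rocking, the other three lids took only light pushes of about 3–4 N, and the job is handed in at 13.4 s.

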